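# Set the dividing turntable to the red line and clamp it

### The arm

A 6-joint arm with a two-finger parallel gripper is mounted at the origin on the work surface. World frame = base frame: x ahead of the robot, y to its left, z up, the work surface at z = 0. Lengths are in m, angles in rad, forces in N, time in s.
With the tool pointing down it reaches from about 0.375 to 0.975 m from the base axis. Payload 3.8 kg.
Tool frame: the origin (TCP) lies where the fingers leave the gripper's body, on its centre line; the fingertips stand 73 mm ahead of it and the grasp point (between the pads) lies 54 mm ahead of it; z points along the fingers, y is the line along which they close (so a half turn about z gives the same grasp; the last joint's range is limited). The gripper opens to 85 mm and grips with 20 to 120 N. Pads are 22 mm wide; open, the fingers measure 114 mm over their backs; the gripper's body (76 mm by 85 mm) begins 54 mm behind the grasp point. The pads swing forward as they close: fully open they stand 13 mm farther back than shut.
Start: joints at [1.079, 0.264, 1.604, -0, 1.274, -0.037], TCP at [0.297, 0.606, 0.304] pointing down, gripper open.
Joint ranges: [-2.63, 2.63], [-0.94, 2.18], [0.31, 2.57], [-1.31, 4.45], [0, 2.66], [-2.55, 2.55]. Speed limits (rad/s): [2.57, 2.57, 3.14, 3.14, 3.14, 3.14].

### API

Orientations are given as a rotation vector (axis times angle).
In Python, from workcell import read_state, viewer, bot gives the robot as it stands.
- The arm moves only by the tool jog_arm, never from a script. Its argument "increments" is a list that holds one entry, the list of rows, each a list of 7 numbers: the shift along the tool's x, y, z in units of 30 mm (1.0 is 30 mm), then the turn, a rotation vector about the tool's x, y, z in units of 6 degrees (1.0 is 6 degrees), then the opening, from -1 (shut) to 1 (fully open). A call has exactly 5 rows; each row shifts and turns the commanded pose from where the row before left it, along the tool's axes as they then stand; what a row does not reach is not made up. A row lasts 1/12 s, in which the tool goes at most 41.7 mm and 7.16 degrees, less where a joint would pass 70% of its speed; a pose out of reach is approached as far as the arm can. A call is refused whole if a number of a shift passes 1 or a number of a turn 1, either way. A call with a gripper value outside its range is refused whole. The fingers move at their own pace and stop on an object; "force" is the grip in N (left out, the last holds). Time passes only in rows, so rows that do not move let the fingers close, or fill a call up. It gives the time, the measured TCP pose, the force, the opening and the grip force at its end, in the units of the state.
- read_state(): the state, without advancing time (a new reading comes with each control period).
- viewer.read_camera(name): name is "scene" or "top" or "wrist"; returns (picture, depth): 420x560x3 uint8, blue, green, red; 420x560 float32, m along the optical axis (not along the pixel's ray), 0 where there is no reading.
- viewer.camera_params(name): a dict with "fx", "fy", "cx", "cy" (pixels), "k1" (the pictures are not rectified: a ray, as slopes to the right and down, at radius r is drawn at 1 + k1 r^2 times it, then the intrinsics apply), "R" (3x3) and "t" (3): a world point X has camera coordinates R X + t; the wrist camera has in their place "hand_eye" (4x4, takes a point from camera to tool coordinates, whose origin is the TCP and whose axes are the flange's). Camera axes: x right, y down, z forward; pixel columns grow to the right and rows downward; lengths in m; the calibration is good to about 2 mm. A picture is of the moment at which its call begins: read the wrist's pose just before it. camera_params takes no time and is no camera call.
- bot.finish_job(): hands the job in; it is judged then, once.
The state is a dict: "time": time; "q": joint angles; "joint_vel": joint speeds; "joint_torque": joint torques, N m; "tool_pos": TCP position; "tcp_rot": TCP orientation; "wrist_force": force on the tool from outside, world axes, zero at the start; "torque": the same for the moment, N m; "width": opening from 0.0 (shut) to 1.0 (fully open); "grip_force": force on a finger pad.
Only numpy, scipy, OpenCV 4.12 (cv2) and the standard library are available. Lean on these libraries where they do the work, as an engineer would, in place of code of your own. Each camera call takes 0.05 s, during which the arm holds its last target. There are 200 camera calls.

### The job

The copper bowl on the dividing turntable is to be marked out at its next division: push the clamp lever back to its released stop, push the turning handle round until the white index line on the plate lines up with the red line on the scale ring, then push the clamp lever home to its stop again to lock the plate. Push with light fingertips, without gripping or forcing anything, and pick nothing up. Leave the bowl in the middle of the plate, the scale ring as it is set, and everything else on the bench where it stands.

Things in the scene. Friction and masses are not known exactly. Their poses are not given: they have to be found in the camera images.
- turntable: the whole dividing turntable, bolted to the bench: green round base 260 mm across and 46 mm high, with the scale ring, plate and clamp on it. Origin under its centre, on the bench. The clamp lever's boss stands on the ear 165 mm from the centre along this frame's -y, and the lever points away from the turntable
- hub (a point): centre of the dividing turntable, on its upright axis, level with the plate's top face, 60 mm above the bench. Aluminium scale ring 268 mm across, black lines every 10 degrees, top 58 mm above the bench; inside it the dark steel plate, 210 mm across, which turns either way without end while unclamped
- index (a point): outer end of the white index line (4 mm wide, 30 mm long, radial) painted on the turning plate, at the plate's edge, 106 mm from the centre; it turns with the plate and is on the opposite side to the turning handle
- red_line (a point): inner end of the one red line (4 mm wide, 26 mm long, radial) on the aluminium scale ring, 106 mm from the centre. When index and red line are in line this point and index coincide. The ring is stiff and is not to be turned
- handle (a point): turning handle: a round upright wooden peg, 18 mm across, on the plate 90 mm from the centre; it rises from the plate's face to 50 mm above it. This point is on its axis, 25 mm above the plate's face (85 mm above the bench). With the clamp released a sideways push of about 2 to 4 N on it turns the plate, which stops at once when the push stops
- clamp (a joint): angle of the clamp lever: 0 = released (stop), 1.2 rad = home, locked (stop); it grows anticlockwise seen from above. It stays where it is left. Above 0.8 rad it presses a brake shoe on the plate inside the base and the plate is held fast; below 0.8 rad the plate is free. A push of 3 to 7 N sideways at the ball moves it
- clamp_pivot (a point): axis of the clamp lever (upright), 70 mm above the bench, at the middle of its steel boss (30 mm across, top 84 mm above the bench) on the side ear of the green base
- clamp_ball (a point): centre of the black ball (26 mm across) at the end of the clamp lever, 75 mm from the lever's axis, 82 mm above the bench; there is free space below it down to the bench and 50 mm and more to either side
- bowl_mid (a point): the loose copper bowl being marked out (100 mm across the rim, 46 mm high, 0.2 kg): centre, half-way up. It stands on a rubber pad in the middle of the plate, its rim 108 mm above the bench, and turns with the plate
- hammer: hammer, wooden handle, 270 mm long, lying on the bench (bystander); origin under its middle
- mallet: wooden mallet, head 60 mm across, 230 mm long, lying (bystander); origin under its middle
- scribing_block: scribing block: dark steel foot 75 x 55 mm, post 190 mm high, with a slanting scriber (bystander); origin under its middle
- sugar_pot: lidded copper pot 92 mm across, 130 mm high (bystander); origin under its middle
- coffee_cup: small brass cup 64 mm across, 55 mm high (bystander); origin under its middle
- dividers: steel spring dividers lying flat, 175 mm long (bystander); origin on the bench near their middle
Things that resemble listed ones, but are neither listed nor needed, are in the scene too. Leave any green or pink look-alike of the part that bears bowl_mid alone.

How it is judged:
On the way, in this order (a step that is already met when the one before it is completed fails the run):
1. the clamp lever is swung back to its released stop (within 0.2 rad) (value of joint clamp below 0.2 rad), for 0.2 s.
2. with the clamp released, the plate is turned until the white index line is in line with the red line (within 4 mm at the plate's edge) and rests there (horizontal distance between index and red_line below 0.004 m and value of joint clamp below 0.6 rad), for 0.5 s.
3. the clamp lever is pushed home (within 0.15 rad of its stop) (value of joint clamp above 1.05 rad), for 0.2 s.
At the end, for the whole second after the job is handed in: The white index line is within 4 mm of the red line at the plate's edge, the clamp lever is home (within 0.15 rad of its locked stop), and the bowl stands upright within 12 mm of the middle of the plate (horizontal distance between index and red_line below 0.004 m and value of joint clamp above 1.05 rad and horizontal distance between bowl_mid and hub below 0.012 m and angle between bowl_mid's own z axis and vertical below 0.1 rad); the robot touches nothing.
It fails at once if the handle, lever or turntable is gripped or forced (the fingers press on it with more than 35 N) (contact force between the fingers and turntable above 35 N).
It fails at once if the bowl is lifted, tipped or pushed off the middle of the plate (height (world z) of bowl_mid above 0.097 m or angle between bowl_mid's own z axis and vertical above 0.2 rad or horizontal distance between bowl_mid and hub above 0.02 m).
It fails at once if the scale ring is turned from its setting (more than 4 mm) (distance of red_line from where it was at the start of the episode above 0.004 m).
It fails at once if a tool or vessel on the bench is shifted more than 20 mm, or picked up (distance of any of hammer, mallet, scribing_block, sugar_pot, coffee_cup, dividers from where it was at the start of the episode above 0.02 m).
It also fails if it takes over 64 s, if anything falls off the work surface, if the arm or the gripper's body presses on something with over 40 N, if the wrist force passes 120 N, or if a joint passes its speed limit or range.

## Working session

There is one attempt and no reset: what is moved stays moved. The work goes in short steps, Python scripts to look and compute and a tool call to move; the robot and the scene stay as the last step left them, time stands still between calls to the robot, and variables do not carry over. Pictures are saved under pics/ and viewed, at most 10 in all, crops included, and the job is handed in when it is done.

Besides the shell and the picture viewer there is one more tool, called after "Emit:" as a command line: name --argument value ..., lists and objects as JSON in quotes. jog_arm: Moves the arm, as the interface text tells. Its arguments: {"type":"object","properties":{"increments":{"type":"array","items":{"type":"array","items":{"type":"array","items":{"type":"number"}}}},"force":{"type":"number"}},"required":["increments"]}

```bash
mkdir -p pics; cat > h.py <<'E'
import numpy as np, cv2
from workcell import read_state, viewer, bot
from scipy.spatial.transform import Rotation as Ro
def params(name, st=None):
    p=viewer.camera_params(name)
    if name=="wrist":
        T=np.eye(4);T[:3,:3]=Ro.from_rotvec(st["tcp_rot"]).as_matrix();T[:3,3]=st["tool_pos"]
        W=T@np.array(p["hand_eye"]); R=W[:3,:3].T; t=-R@W[:3,3]
    else: R=np.array(p["R"]);t=np.array(p["t"])
    K=np.array([[p["fx"],0,p["cx"]],[0,p["fy"],p["cy"]],[0,0,1.]])
    return K,np.array([p["k1"],0,0,0.]),R,t
def onplane(uv,z,P):
    K,d,R,t=P
    n=cv2.undistortPoints(np.array(uv,float).reshape(-1,1,2),K,d).reshape(-1,2)
    r=np.c_[n,np.ones(len(n))]@R; c=-R.T@t
    return c+r*((z-c[2])/r[:,2])[:,None]
def project(X,P):
    K,d,R,t=P
    return cv2.projectPoints(np.array(X,float).reshape(-1,1,3),cv2.Rodrigues(R)[0],t,K,d)[0].reshape(-1,2)
E
python3 - <<'E'
from h import *
s=read_state();print(s)
for n in("top","scene"):
    im,d=viewer.read_camera(n);cv2.imwrite(f"pics/{n}0.png",im);np.save(f"pics/{n}0.npy",d)
    print(n,-np.array(viewer.camera_params(n)["R"]).T@viewer.camera_params(n)["t"])
E
```

```text
{'time': 0.0, 'q': array([ 1.07911043e+00,  2.64741628e-01,  1.60541489e+00, -7.75526889e-06,
        1.27368258e+00, -3.68850787e-02]), 'joint_vel': array([-1.87012149e-04, -1.53379831e-06,  7.55034566e-05,  2.34395087e-04,
       -2.98983429e-03,  2.21878267e-04]), 'joint_torque': array([ 5.52282727e-04, -5.15117884e+01, -3.67305851e+01,  7.46442311e-05,
        1.31824269e-02,  1.61514441e-05]), 'tool_pos': array([0.2962354 , 0.60587388, 0.30254752]), 'tcp_rot': array([-0.70812372, -3.06014898,  0.00340861]), 'wrist_force': array([-0.12723708,  0.20004047, -0.65285179]), 'torque': array([ 0.00332854, -0.0639627 , -0.02098738]), 'grip_force': 0.0, 'width': 0.9970527360596643}
top [ 0.2977711 -0.0019113  1.3614689]
scene [1.02026354 0.57289266 0.84069425]
```

View pics/top0.png

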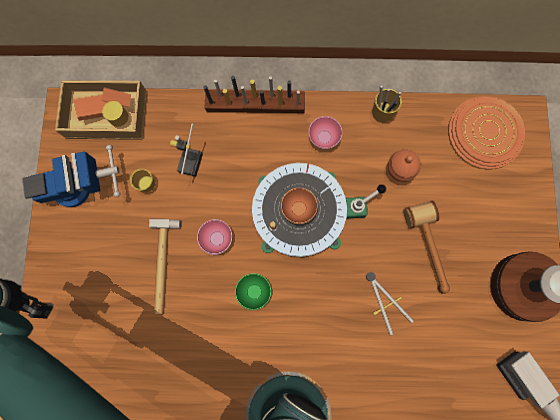

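View pics/scene0.png

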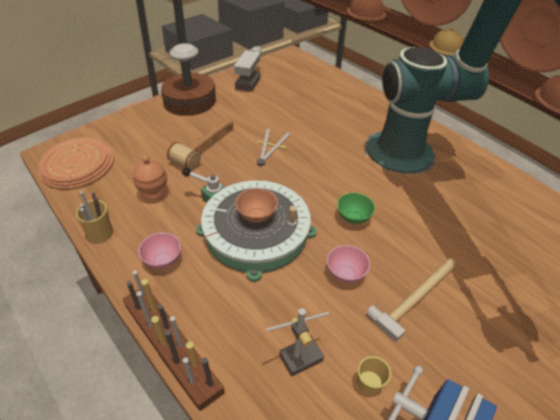

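Top view: turntable at (299,209), wooden peg at (273,225), white index near (326,190), red line near (307,168), clamp boss at (358,205) and ball at (381,189). Look-alikes of the bowl: pink (324,133), pink (214,237) and green (253,291). The copper bowl on the plate is at (299,206).

```bash
python3 - <<'E'
from h import *
im=cv2.imread("pics/top0.png");P=params("top")
c=cv2.resize(im[150:270,240:420],None,fx=4.4,fy=4.4,interpolation=cv2.INTER_CUBIC);cv2.imwrite("pics/crop0.png",c)
h=cv2.cvtColor(im,cv2.COLOR_BGR2HSV).astype(int);H,S,V=h[...,0],h[...,1],h[...,2]
yy,xx=np.mgrid[:420,:560]
def cen(m,name,z):
    n,l,st,ce=cv2.connectedComponentsWithStats(m.astype(np.uint8))
    for i in range(1,n):
        if st[i,4]>5: print(name,st[i,4],ce[i].round(1),onplane(ce[i],z,P)[0].round(4))
def roi(x,y,r):return (xx-x)**2+(yy-y)**2<r*r
cen(roi(299,209,52)&~roi(299,209,34)&((H<8)|(H>172))&(S>130),"red",.058)
cen(roi(381,189,10)&(V<45),"ball",.085)
cen(roi(404,165,25)&((H<12)|(H>172))&(S>110),"pot",.06)
cen(roi(299,206,22)&((H<15)|(H>172))&(S>110),"bowl",.108)
cen(roi(273,225,8)&(S>70)&(V>100),"peg",.11)
cen(roi(326,190,14)&(V>150)&(S<50),"idx",.06)
m=(roi(299,209,60)&~roi(299,209,30)&(V>165)&(S<50)).astype(np.uint8)
cs=max(cv2.findContours(m,0,1)[0],key=cv2.contourArea)
pts=onplane(cs.reshape(-1,2),.058,P)[:,:2]
A=np.c_[2*pts,np.ones(len(pts))];x=np.linalg.lstsq(A,(pts**2).sum(1),rcond=None)[0]
print("ring",x[:2],np.sqrt(x[2]+x[:2]@x[:2]))
E
```

```text
red 13 [307.3 167.1] [ 0.6846 -0.0413  0.058 ]
ball 53 [380.9 188.5] [ 0.6191 -0.245   0.085 ]
pot 840 [403.8 165.1] [ 0.6955 -0.3162  0.06  ]
bowl 1050 [298.9 205.4] [ 0.5619 -0.0184  0.108 ]
peg 34 [272.4 224.2] [0.5085 0.0517 0.11  ]
idx 212 [331.7 185.7] [ 0.6306 -0.1109  0.06  ]
ring [ 0.56391032 -0.01862713] 0.12034633537832276
```

View pics/crop0.png

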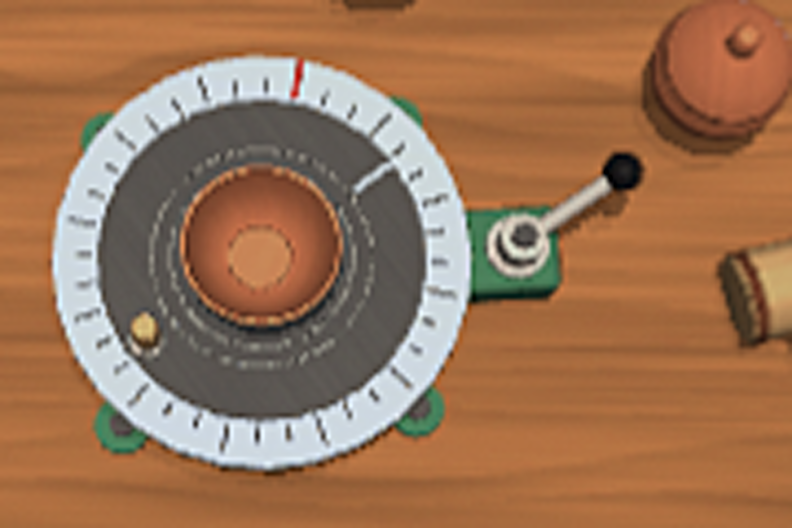

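The crop confirms the copper bowl on the plate, the peg at crop (146,330), index at (375,177), red line at (297,78) and ball at (622,170). I'll align the tool and close the gripper.

Emit:
jog_arm --increments '[[[0,0,0,0,0,-0.87,-1],[0,0,0,0,0,-0.87,-1],[0,0,0,0,0,-0.87,-1],[0,0,0,0,0,-0.87,-1],[0,0,0,0,0,-0.87,-1]]]' --force 20

```text
time: 0.52
tool_pos: [0.2964, 0.6061, 0.3031]
tcp_rot: [0.008, -3.141, 0.002]
wrist_force: [0.2, -0.5, 0.2]
width: 0.296
grip_force: 0.0
```

```bash
python3 - <<'E'
from h import *
s=read_state();print(s["tool_pos"],Ro.from_rotvec(s["tcp_rot"]).as_matrix().round(3),s["width"])
P=params("top")
b=onplane([359,203.4],.084,P)[0];i=onplane([[321.1,193.2],[329.1,187.0]],.06,P);ball=np.array([.6191,-.245])
print("boss",b,"idx",i)
hub=np.array([.5635,-.0186])
d=b[:2]-hub;print(np.linalg.norm(d),np.degrees(np.arctan2(d[1],d[0])))
l=ball-b[:2];print("lever",np.linalg.norm(l),np.degrees(np.arctan2(l[1],l[0])))
for q in i: q=q[:2]-hub;print("idx",np.linalg.norm(q),np.degrees(np.arctan2(q[1],q[0])))
E
```

```text
[0.29635249 0.60609053 0.30306634] [[-1.    -0.005 -0.001]
 [-0.005  1.    -0.001]
 [ 0.001 -0.001 -1.   ]] 0.2961638528150747
boss [ 0.57590553 -0.18411321  0.084     ] idx [[ 0.60836776 -0.08107636  0.06      ]
 [ 0.62680232 -0.10351269  0.06      ]]
0.16597747289497342 -85.71358679409886
lever 0.07465227889416515 -54.647244380106436
idx 0.07691821346629928 -54.31576836661643
idx 0.10591198822095284 -53.29551177680817
```

Emit:
jog_arm --increments '[[[-0.4,-0.93,0,0,0,0,-1],[-0.4,-0.93,0,0,0,0,-1],[-0.4,-0.93,0,0,0,0,-1],[-0.4,-0.93,0,0,0,0,-1],[-0.4,-0.93,0,0,0,0,-1]]]'

```text
time: 0.93
tool_pos: [0.3566, 0.4654, 0.3031]
tcp_rot: [0.002, -3.141, 0.002]
wrist_force: [1.0, 0.7, -0.7]
width: -0.004
grip_force: 0.0
```

Emit:
jog_arm --increments '[[[-0.4,-0.93,0,0,0,0,-1],[-0.4,-0.93,0,0,0,0,-1],[-0.4,-0.93,0,0,0,0,-1],[-0.4,-0.93,0,0,0,0,-1],[-0.4,-0.93,0,0,0,0,-1]]]'

```text
time: 1.35
tool_pos: [0.4168, 0.3259, 0.3034]
tcp_rot: [0.002, -3.141, 0.001]
wrist_force: [0.3, 0.8, -0.2]
width: -0.003
grip_force: 0.0
```

Emit:
jog_arm --increments '[[[-0.4,-0.93,0,0,0,0,-1],[-0.4,-0.93,0,0,0,0,-1],[-0.4,-0.93,0,0,0,0,-1],[-0.4,-0.93,0,0,0,0,-1],[-0.4,-0.93,0,0,0,0,-1]]]'

```text
time: 1.77
tool_pos: [0.4768, 0.1865, 0.3035]
tcp_rot: [0.001, -3.141, 0.0]
wrist_force: [0.2, -0.4, -0.3]
width: 0.002
grip_force: 0.0
```

Emit:
jog_arm --increments '[[[-0.4,-0.93,0,0,0,0,-1],[-0.4,-0.93,0,0,0,0,-1],[-0.4,-0.93,0,0,0,0,-1],[-0.4,-0.93,0,0,0,0,-1],[-0.4,-0.93,0,0,0,0,-1]]]'

```text
time: 2.18
tool_pos: [0.5369, 0.0471, 0.3035]
tcp_rot: [0.001, -3.141, 0.0]
wrist_force: [2.0, -0.2, 0.7]
width: 0.005
grip_force: 0.0
```

Emit:
jog_arm --increments '[[[-0.4,-0.93,0,0,0,0,-1],[-0.4,-0.93,0,0,0,0,-1],[-0.4,-0.93,0,0,0,0,-1],[-0.4,-0.93,0,0,0,0,-1],[-0.4,-0.93,0,0,0,0,-1]]]'

```text
time: 2.6
tool_pos: [0.5971, -0.0924, 0.3033]
tcp_rot: [0.001, -3.141, -0.0]
wrist_force: [0.2, 0.5, 1.2]
width: -0.002
grip_force: 0.0
```

Emit:
jog_arm --increments '[[[-0.4,-0.93,0,0,0,0,-1],[-0.4,-0.93,0,0,0,0,-1],[-0.4,-0.93,0,0,0,0,-1],[-0.4,-0.93,0,0,0,0,-1],[-0.4,-0.93,0,0,0,0,-1]]]'

```text
time: 3.02
tool_pos: [0.6572, -0.2317, 0.303]
tcp_rot: [0.001, -3.14, -0.001]
wrist_force: [0.3, 0.2, -0.0]
width: 0.005
grip_force: 0.0
```

Emit:
jog_arm --increments '[[[-0.05,0,0.6,0,0,0,-1],[-0.05,0,0.6,0,0,0,-1],[-0.05,0,0.6,0,0,0,-1],[0,0,0.6,0,0,0,-1],[0,0,0.6,0,0,0,-1]]]'

```text
time: 3.43
tool_pos: [0.6613, -0.2304, 0.2122]
tcp_rot: [0.001, -3.14, -0.001]
wrist_force: [0.5, -0.1, 0.1]
width: -0.0
grip_force: 0.0
```

Emit:
jog_arm --increments '[[[0,0,0.6,0,0,0,-1],[0,0,0.6,0,0,0,-1],[0,0,0.5,0,0,0,-1],[0,0,0.3,0,0,0,-1],[0,0,0.2,0,0,0,-1]]]'

```text
time: 3.85
tool_pos: [0.6607, -0.23, 0.1458]
tcp_rot: [0.001, -3.139, -0.002]
wrist_force: [-0.3, -0.7, 0.4]
width: -0.003
grip_force: 0.0
```

```bash
python3 - <<'E'
from h import *
s=read_state();print(s["tool_pos"],s["wrist_force"])
im,d=viewer.read_camera("scene");c=cv2.resize(im[120:270,120:340],None,fx=3.5,fy=3.5);cv2.imwrite("pics/s1.png",c)
E
```

```text
[ 0.66074889 -0.23000636  0.14576831] [-0.27938683 -0.65687406  0.38664672]
```

View pics/s1.png

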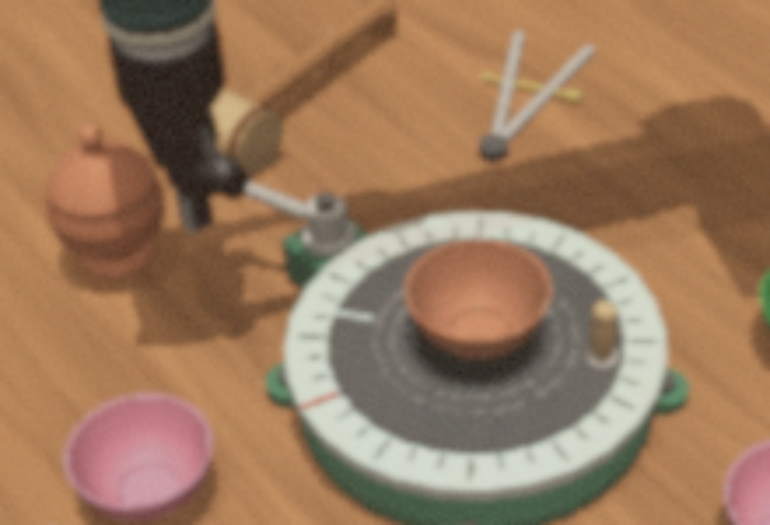

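Scene crop: the closed fingers stand at (200,200), just on the +x side of the ball at (228,178), clear of the pot. I'll push towards -x.

Emit:
jog_arm --increments '[[[0.2,-0.1,0,0,0,0,-1],[0.2,-0.1,0,0,0,0,-1],[0.2,-0.15,0,0,0,0,-1],[0.2,-0.15,0,0,0,0,-1],[0.2,-0.15,0,0,0,0,-1]]]'

```text
time: 4.32
tool_pos: [0.632, -0.2505, 0.1493]
tcp_rot: [-0.0, 3.138, -0.001]
wrist_force: [2.3, 2.0, 0.4]
width: -0.0
grip_force: 1.3
```

Emit:
jog_arm --increments '[[[0.2,0,0,0,0,0,-1],[0.2,0,0,0,0,0,-1],[0.2,0,0,0,0,0,-1],[0.2,0,0,0,0,0,-1],[0.2,0,0,0,0,0,-1]]]'

```text
time: 4.73
tool_pos: [0.6032, -0.2518, 0.1502]
tcp_rot: [-0.001, 3.135, -0.006]
wrist_force: [4.1, -1.1, 1.8]
width: -0.005
grip_force: 2.2
```

Emit:
jog_arm --increments '[[[0.2,0,0,0,0,0,-1],[0.2,0,0,0,0,0,-1],[0.2,0,0,0,0,0,-1],[0.2,0,0,0,0,0,-1],[0.2,0,0,0,0,0,-1]]]'

```text
time: 5.15
tool_pos: [0.5713, -0.2495, 0.1482]
tcp_rot: [-0.001, 3.141, 0.001]
wrist_force: [4.8, 2.0, 1.8]
width: 0.003
grip_force: 2.3
```

Emit:
jog_arm --increments '[[[0.1,0,0,0,0,0,-1],[0.1,0,0,0,0,0,-1],[0.05,0,0,0,0,0,-1],[0.0,0,0,0,0,0,-1],[0,0,0,0,0,0,-1]]]'

```text
time: 5.57
tool_pos: [0.5635, -0.2491, 0.1472]
tcp_rot: [0.001, -3.14, -0.002]
wrist_force: [3.6, 2.3, 0.1]
width: 0.0
grip_force: 1.6
```

```bash
python3 - <<'E'
from h import *
s=read_state();print(s["tool_pos"],s["wrist_force"])
im,d=viewer.read_camera("scene");c=cv2.resize(im[120:270,120:340],None,fx=3.5,fy=3.5);cv2.imwrite("pics/s2.png",c)
print(project([[.5347,-.247,.082],[.576,-.184,.084],[.5425,-.2513,.082]],params("scene"))*3.5-np.array([420,420]))
E
```

```text
[ 0.56347027 -0.24912235  0.14720864] [3.60688388 2.34982287 0.11938303]
[[320.8821945  134.04581756]
 [322.45230117 195.1632477 ]
 [309.52174949 135.34256475]]
```

View pics/s2.png

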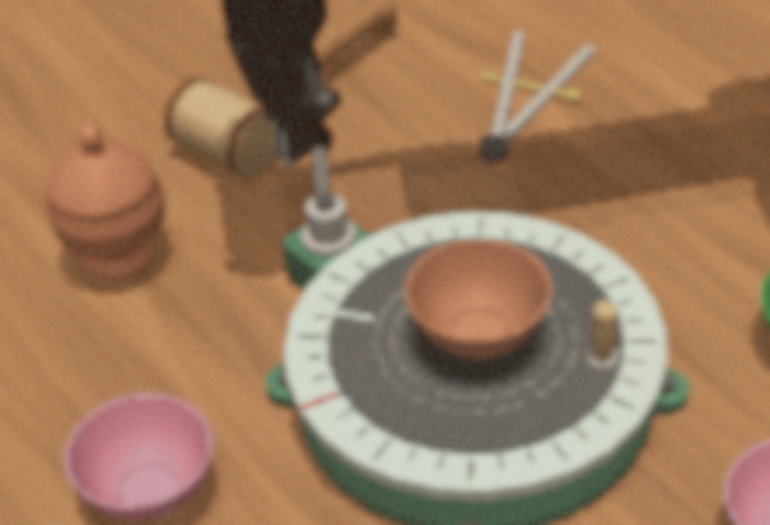

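Scene crop: the lever now points from the boss at (325,200) to the ball near (318,134), close to the predicted released point (321,134). I'll push on gently to feel the stop.

Emit:
jog_arm --increments '[[[0.05,0,0,0,0,0,-1],[0.05,0,0,0,0,0,-1],[0.05,0,0,0,0,0,-1],[0,0,0,0,0,0,-1],[0,0,0,0,0,0,-1]]]'

```text
time: 6.03
tool_pos: [0.5623, -0.2492, 0.1475]
tcp_rot: [0.0, 3.135, 0.001]
wrist_force: [13.2, 4.4, -6.0]
width: 0.001
grip_force: 6.8
```

At the stop. I'll back off, lift and go round to the peg.

Emit:
jog_arm --increments '[[[-0.3,0,0,0,0,0,-1],[-0.2,0,-0.6,0,0,0,-1],[0,0,-0.9,0,0,0,-1],[0,0,-0.9,0,0,0,-1],[0,0,-0.8,0,0,0,-1]]]'

```text
time: 6.45
tool_pos: [0.5732, -0.2501, 0.2437]
tcp_rot: [0.002, -3.137, -0.001]
wrist_force: [1.1, 0.5, -0.0]
width: -0.001
grip_force: 0.0
```

Emit:
jog_arm --increments '[[[0.1,0.77,0,0,0,0,-1],[0.1,0.77,0,0,0,0,-1],[0.1,0.77,0,0,0,0,-1],[0.1,0.77,0,0,0,0,-1],[0.1,0.77,0,0,0,0,-1]]]'

```text
time: 6.87
tool_pos: [0.5577, -0.1339, 0.2427]
tcp_rot: [0.001, -3.137, 0.001]
wrist_force: [0.4, 0.3, 0.1]
width: 0.001
grip_force: 0.0
```

Emit:
jog_arm --increments '[[[0.1,0.77,0,0,0,0,-1],[0.1,0.77,0,0,0,0,-1],[0.1,0.77,0,0,0,0,-1],[0.1,0.77,0,0,0,0,-1],[0.1,0.77,0,0,0,0,-1]]]'

```text
time: 7.28
tool_pos: [0.5427, -0.0186, 0.2427]
tcp_rot: [0.001, -3.137, 0.002]
wrist_force: [-0.0, 0.5, 0.4]
width: -0.003
grip_force: 0.0
```

Emit:
jog_arm --increments '[[[0.1,0.77,0,0,0,0,-1],[0.1,0.77,0,0,0,0,-1],[0.1,0.77,0,0,0,0,-1],[0.1,0.77,0,0,0,0,-1],[0.1,0.77,0,0,0,0,-1]]]'

```text
time: 7.7
tool_pos: [0.5278, 0.0966, 0.2426]
tcp_rot: [0.001, -3.138, 0.004]
wrist_force: [-0.2, -0.4, -0.2]
width: 0.0
grip_force: 0.0
```

Emit:
jog_arm --increments '[[[0,0,0,0,0,0.87,-1],[0,0,0,0,0,0.87,-1],[0,0,0,0,0,0.87,-1],[0,0,0,0,0,0.87,-1],[0,0,0,0,0,0.87,-1]]]'

```text
time: 8.12
tool_pos: [0.5281, 0.0957, 0.2426]
tcp_rot: [-0.714, -3.056, 0.005]
wrist_force: [-0.2, -0.8, -0.8]
width: -0.001
grip_force: 0.0
```

```bash
python3 - <<'E'
from h import *
s=read_state();print(s["tool_pos"],s["wrist_force"])
R=Ro.from_rotvec(s["tcp_rot"]).as_matrix();print(R.round(3))
im,d=viewer.read_camera("top");cv2.imwrite("pics/top3.png",im);P=params("top")
m=((im.max(2)<45)).astype(np.uint8);m[:, :360]=0;m[:,420:]=0;m[:150]=0;m[270:]=0
n,l,st,ce=cv2.connectedComponentsWithStats(m)
for i in range(1,n):
  if st[i,4]>15:
    p=onplane(ce[i],.085,P)[0];v=p[:2]-[.5759,-.1841];print(st[i,4],ce[i],p,np.linalg.norm(v),np.degrees(np.arctan2(v[1],v[0])))
c=cv2.resize(im[150:270,240:420],None,fx=4.4,fy=4.4,interpolation=cv2.INTER_CUBIC);cv2.imwrite("pics/crop3.png",c)
for g in([.519,.073],): print("delta tool units",(R.T@(np.array([*g,.151])-s["tool_pos"])/.03).round(2))
E
```

```text
[0.52805489 0.09570694 0.24257637] [-0.16548528 -0.76532204 -0.80370656]
[[-0.897  0.443 -0.004]
 [ 0.443  0.897 -0.002]
 [ 0.003 -0.004 -1.   ]]
56 [382.53571429 216.96428571] [ 0.53904453 -0.24807687  0.085     ] 0.0738333632279594 -119.9451646725475
delta tool units [-0.07 -0.8   3.06]
```

View pics/crop3.png

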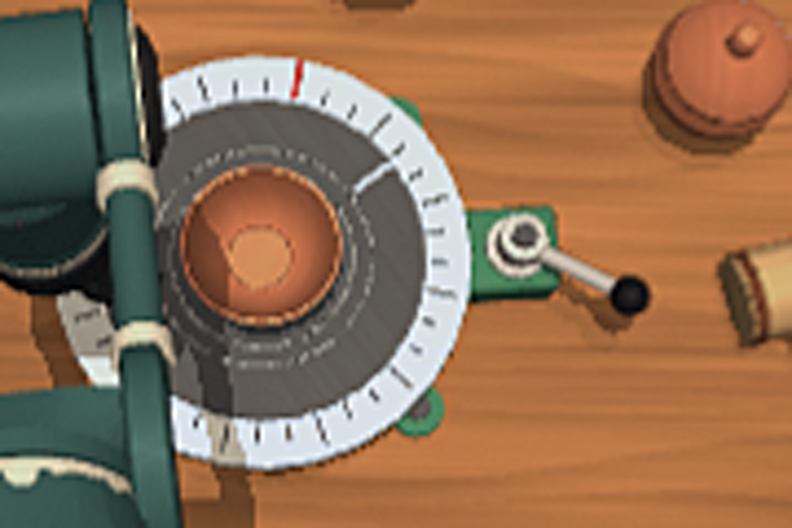

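Crop: the lever has swung back (ball at (629,295), 65° from its start, at its stop). The index at (375,177) is unmoved and stays visible past the arm. I'll descend behind the peg.

Emit:
jog_arm --increments '[[[-0.05,-0.1,0.7,0,0,0,-1],[0,-0.1,0.7,0,0,0,-1],[0,0,0.7,0,0,0,-1],[0,0,0.6,0,0,0,-1],[0,0,0.35,0,0,0,-1]]]'

```text
time: 8.58
tool_pos: [0.5257, 0.0895, 0.1492]
tcp_rot: [-0.704, -3.056, 0.005]
wrist_force: [-0.9, -1.2, -0.2]
width: -0.001
grip_force: 0.0
```

Emit:
jog_arm --increments '[[[0,-0.15,0,0,0,0,-1],[0,-0.15,0,0,0,0,-1],[0,-0.15,0,0,0,0,-1],[0,-0.15,0,0,0,0,-1],[0,-0.15,0,0,0,0,-1]]]'

```text
time: 9.0
tool_pos: [0.5188, 0.0704, 0.1538]
tcp_rot: [0.709, 3.059, 0.003]
wrist_force: [-0.4, 6.0, 1.4]
width: -0.002
grip_force: 2.5
```

Emit:
jog_arm --increments '[[[0.02,-0.15,0,0,0,0,-1],[0.02,-0.15,0,0,0,0,-1],[0.02,-0.15,0,0,0,0,-1],[0.02,-0.15,0,0,0,0,-1],[0.02,-0.15,0,0,0,0,-1]]]'

```text
time: 9.42
tool_pos: [0.5056, 0.0515, 0.1531]
tcp_rot: [0.708, 3.06, 0.002]
wrist_force: [-1.2, 4.0, 0.1]
width: -0.002
grip_force: 1.7
```

```bash
cat > idx.py <<'E'
from h import *
s=read_state();print(s["tool_pos"],s["wrist_force"])
im,d=viewer.read_camera("top");P=params("top");cv2.imwrite(f"pics/t{s['time']:.1f}.png",im)
hub=np.array([.5635,-.0186]);a=np.radians(np.arange(-70,10,.1))
def prof(r,z):
    X=np.c_[hub[0]+r*np.cos(a),hub[1]+r*np.sin(a),np.full(len(a),z)]
    uv=project(X,P).astype(np.float32)
    return cv2.remap(im,uv[:,:1],uv[:,1:],cv2.INTER_LINEAR)[:,0].astype(float)
w=sum(prof(r,.06).min(1) for r in(.082,.088,.094,.099));w=np.clip(w-np.median(w)-100,0,None)
k=np.argmax(w);sl=slice(max(k-40,0),k+40);ti=np.degrees((w*a)[sl].sum()/w[sl].sum())
q=sum((p:=prof(r,.058))[:,2]-p[:,1] for r in(.112,.117,.122,.127));q=np.clip(q-60,0,None)
tr=np.degrees((q*a).sum()/q.sum())
print("idx",ti,"red",tr,"peak",w.max(),"to go deg",tr-ti,"mm",np.radians(tr-ti)*106)
E
python3 idx.py
```

```text
[0.50555097 0.0514876  0.15305505] [-1.1845832   4.03083811  0.13508134]
idx -35.90663839021697 red -10.514846713835023 peak 367.0 to go deg 25.391791676381946 mm 46.976058979735676
```

Emit:
jog_arm --increments '[[[0,-0.2,0,0,0,0,-1],[0,-0.2,0,0,0,0,-1],[0,-0.2,0,0,0,0,-1],[0,-0.2,0,0,0,0,-1],[-0.02,-0.15,0,0,0,0,-1]]]'

```text
time: 9.88
tool_pos: [0.4932, 0.0248, 0.1523]
tcp_rot: [-0.708, -3.06, 0.001]
wrist_force: [0.1, 2.6, 0.5]
width: -0.002
grip_force: 1.3
```

```bash
python3 idx.py
```

```text
[0.49323438 0.02475299 0.15234331] [0.13026109 2.63668999 0.5374675 ]
idx -17.349531876953506 red -10.514901960787695 peak 382.0 to go deg 6.834629916165811 mm 12.644400290394127
```

Emit:
jog_arm --increments '[[[-0.02,-0.1,0,0,0,0,-1],[-0.02,-0.1,0,0,0,0,-1],[-0.02,-0.1,0,0,0,0,-1],[0,0,0,0,0,0,-1],[0,0,0,0,0,0,-1]]]'

```text
time: 10.35
tool_pos: [0.4915, 0.0161, 0.1524]
tcp_rot: [0.708, 3.06, -0.001]
wrist_force: [0.0, 0.1, -0.1]
width: 0.001
grip_force: 0.0
```

```bash
python3 idx.py
```

```text
[0.49145022 0.0161369  0.15240592] [ 0.00444566  0.10645595 -0.10636773]
idx -11.51247868392348 red -10.515227483754542 peak 426.0 to go deg 0.9972512001689378 mm 1.8449635927157777
```

Emit:
jog_arm --increments '[[[0,-0.05,0,0,0,0,-1],[0,0,0,0,0,0,-1],[0,0,0,0,0,0,-1],[0,0,0,0,0,0,-1],[0,0,0,0,0,0,-1]]]'

```text
time: 10.82
tool_pos: [0.4908, 0.0153, 0.1525]
tcp_rot: [0.708, 3.06, -0.0]
wrist_force: [0.6, 0.5, 0.5]
width: 0.002
grip_force: 0.4
```

```bash
python3 idx.py; python3 - <<'E'
import cv2,glob,os
f=max(glob.glob("pics/t1*.png"),key=os.path.getmtime)
cv2.imwrite("pics/c5.png",cv2.resize(cv2.imread(f)[155:235,255:355],None,fx=7,fy=7,interpolation=cv2.INTER_CUBIC))
E
```

```text
[0.49083985 0.0153341  0.15250931] [0.5796276  0.52818703 0.45208353]
idx -11.156110304792895 red -10.51485005170969 peak 431.0 to go deg 0.641260253083205 mm 1.186362894518249
```

View pics/c5.png

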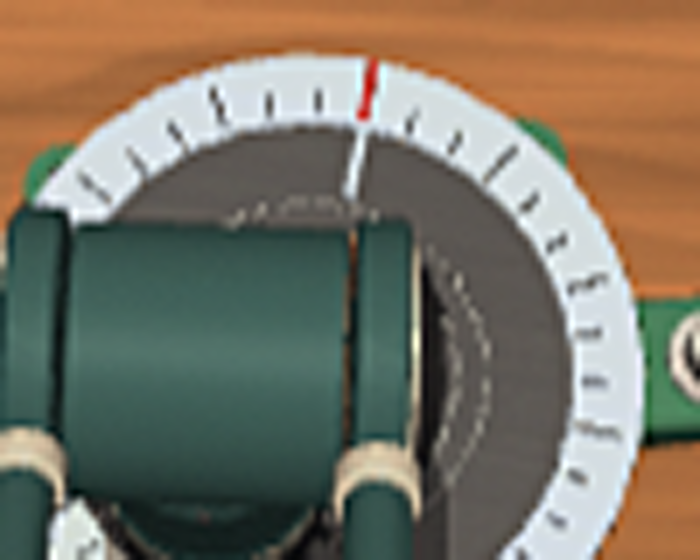

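Crop: the white line at (356,165) runs into the red one at (368,90), about 1 mm short. One more tiny nudge.

Emit:
jog_arm --increments '[[[0,-0.04,0,0,0,0,-1],[0,0,0,0,0,0,-1],[0,0,0,0,0,0,-1],[0,0,0,0,0,0,-1],[0,0,0,0,0,0,-1]]]'

```text
time: 11.28
tool_pos: [0.4904, 0.0143, 0.1525]
tcp_rot: [0.708, 3.06, 0.0]
wrist_force: [1.9, 1.4, -0.6]
width: 0.0
grip_force: 1.3
```

```bash
python3 idx.py
```

```text
[0.49043171 0.01429512 0.15253396] [ 1.8860511   1.3810223  -0.55710349]
idx -10.585101580138817 red -10.516694266200856 peak 387.0 to go deg 0.06840731393796062 mm 0.12655688323025902
```

Emit:
jog_arm --increments '[[[0,0.3,0,0,0,0,-1],[0,0.4,0,0,0,0,-1],[0,0,-0.8,0,0,0,-1],[0,0,-1,0,0,0,-1],[0,0,-1,0,0,0,-1]]]'

```text
time: 11.75
tool_pos: [0.4984, 0.034, 0.236]
tcp_rot: [-0.706, -3.057, 0.002]
wrist_force: [0.8, -0.2, -0.0]
width: 0.002
grip_force: 0.0
```

Emit:
jog_arm --increments '[[[0,0,-0.2,0,0,-0.87,-1],[0,0,0,0,0,-0.87,-1],[0,0,0,0,0,-0.87,-1],[0,0,0,0,0,-0.87,-1],[0,0,0,0,0,-0.87,-1]]]'

```text
time: 12.17
tool_pos: [0.4992, 0.0339, 0.2422]
tcp_rot: [0.009, -3.14, 0.0]
wrist_force: [1.0, 0.5, -0.1]
width: -0.002
grip_force: 0.0
```

Emit:
jog_arm --increments '[[[0,-0.94,0,0,0,0,-1],[0,-0.94,0,0,0,0,-1],[0,-0.94,0,0,0,0,-1],[0,-0.94,0,0,0,0,-1],[0,-0.94,0,0,0,0,-1]]]'

```text
time: 12.58
tool_pos: [0.4994, -0.1082, 0.2421]
tcp_rot: [0.003, -3.14, -0.0]
wrist_force: [0.5, -0.3, -0.2]
width: -0.001
grip_force: 0.0
```

Emit:
jog_arm --increments '[[[0,-0.94,0,0,0,0,-1],[0,-0.94,0,0,0,0,-1],[0,-0.94,0,0,0,0,-1],[0,-0.94,0,0,0,0,-1],[0,-0.94,0,0,0,0,-1]]]'

```text
time: 13.0
tool_pos: [0.4997, -0.2495, 0.242]
tcp_rot: [0.002, -3.14, -0.001]
wrist_force: [1.2, 0.4, 1.0]
width: 0.001
grip_force: 0.0
```

```bash
python3 idx.py
```

```text
[ 0.49966758 -0.24948352  0.24197295] [1.15175888 0.39645788 1.03295484]
idx -10.587566793896508 red -10.519474108405557 peak 398.0 to go deg 0.06809268549095115 mm 0.12597480518425933
```

Emit:
jog_arm --increments '[[[0.2,0,0.7,0,0,0,-1],[0.1,0,0.8,0,0,0,-1],[0,0,0.7,0,0,0,-1],[0,0,0.6,0,0,0,-1],[0,0,0.35,0,0,0,-1]]]'

```text
time: 13.47
tool_pos: [0.4894, -0.2474, 0.145]
tcp_rot: [0.002, -3.137, -0.004]
wrist_force: [-0.7, -0.2, 0.4]
width: -0.004
grip_force: 0.0
```

Emit:
jog_arm --increments '[[[-0.2,0,0,0,0,0,-1],[-0.2,0,0,0,0,0,-1],[-0.2,0,0,0,0,0,-1],[-0.2,0,0,0,0,0,-1],[-0.2,0,0,0,0,0,-1]]]'

```text
time: 13.88
tool_pos: [0.5206, -0.25, 0.1491]
tcp_rot: [0.004, -3.139, 0.004]
wrist_force: [-7.5, -5.3, 2.3]
width: -0.002
grip_force: 3.7
```

Emit:
jog_arm --increments '[[[-0.2,0,0,0,0,0,-1],[-0.2,0,0,0,0,0,-1],[-0.2,0,0,0,0,0,-1],[-0.2,0,0,0,0,0,-1],[-0.2,0,0,0,0,0,-1]]]'

```text
time: 14.3
tool_pos: [0.5508, -0.2495, 0.1489]
tcp_rot: [0.001, -3.141, 0.002]
wrist_force: [-3.6, -2.0, 0.8]
width: -0.0
grip_force: 1.9
```

Emit:
jog_arm --increments '[[[-0.2,0,0,0,0,0,-1],[-0.2,0,0,0,0,0,-1],[-0.2,0,0,0,0,0,-1],[-0.15,0,0,0,0,0,-1],[-0.15,0,0,0,0,0,-1]]]'

```text
time: 14.72
tool_pos: [0.5782, -0.2484, 0.1481]
tcp_rot: [0.001, -3.141, -0.001]
wrist_force: [-4.2, 1.8, 3.6]
width: 0.005
grip_force: 2.1
```

Remaining about 17 mm, slower at the end.

Emit:
jog_arm --increments '[[[-0.1,0,0,0,0,0,-1],[-0.1,0,0,0,0,0,-1],[-0.1,0,0,0,0,0,-1],[-0.1,0,0,0,0,0,-1],[-0.05,0,0,0,0,0,-1]]]'

```text
time: 15.13
tool_pos: [0.5903, -0.2476, 0.1469]
tcp_rot: [0.001, -3.138, -0.004]
wrist_force: [-5.8, 2.9, 3.7]
width: 0.0
grip_force: 3.1
```

Emit:
jog_arm --increments '[[[-0.05,0,0,0,0,0,-1],[-0.03,0,0,0,0,0,-1],[0,0,0,0,0,0,-1],[0,0,0,0,0,0,-1],[0,0,0,0,0,0,-1]]]'

```text
time: 15.55
tool_pos: [0.5923, -0.2474, 0.1467]
tcp_rot: [0.001, -3.138, -0.004]
wrist_force: [-5.8, 3.5, 2.4]
width: -0.002
grip_force: 2.8
```

Emit:
jog_arm --increments '[[[-0.05,0,0,0,0,0,-1],[-0.05,0,0,0,0,0,-1],[0,0,0,0,0,0,-1],[0,0,0,0,0,0,-1],[0,0,0,0,0,0,-1]]]'

```text
time: 15.97
tool_pos: [0.5949, -0.2472, 0.1465]
tcp_rot: [0.001, -3.137, -0.005]
wrist_force: [-5.4, 3.3, 2.1]
width: -0.002
grip_force: 3.1
```

Emit:
jog_arm --increments '[[[-0.04,0,0,0,0,0,-1],[0,0,0,0,0,0,-1],[0,0,0,0,0,0,-1],[0,0,0,0,0,0,-1],[0,0,0,0,0,0,-1]]]'

```text
time: 16.38
tool_pos: [0.5959, -0.2471, 0.1464]
tcp_rot: [0.001, -3.137, -0.006]
wrist_force: [-6.5, 4.1, 2.2]
width: -0.001
grip_force: 3.3
```

Emit:
jog_arm --increments '[[[-0.05,0,0,0,0,0,-1],[-0.03,0,0,0,0,0,-1],[0,0,0,0,0,0,-1],[0,0,0,0,0,0,-1],[0,0,0,0,0,0,-1]]]'

```text
time: 16.8
tool_pos: [0.598, -0.2469, 0.1464]
tcp_rot: [0.001, -3.136, -0.006]
wrist_force: [-7.8, 5.0, 3.3]
width: -0.0
grip_force: 3.7
```

```bash
python3 idx.py;  python3 - <<'E'
import cv2,glob,os
f=max(glob.glob("pics/t1*.png"),key=os.path.getmtime)
cv2.imwrite("pics/c6.png",cv2.resize(cv2.imread(f)[150:270,240:420],None,fx=4.4,fy=4.4,interpolation=cv2.INTER_CUBIC))
E
```

```text
[ 0.59802893 -0.24694191  0.14636936] [-7.80593542  4.96045428  3.2867077 ]
idx -10.585082057904906 red -10.516172718354706 peak 409.0 to go deg 0.06890933955019918 mm 0.12748565521572675
```

View pics/c6.png

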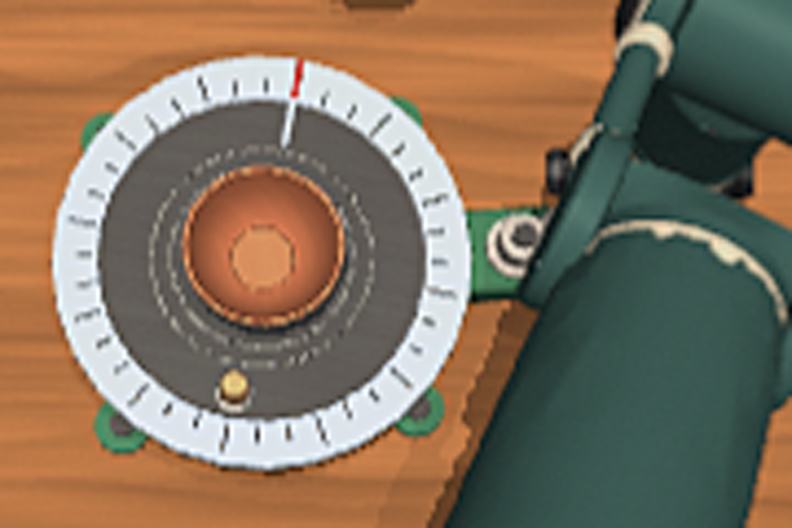

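Crop: the white and red lines are aligned at (293,105), the bowl is centred, and the ball is hidden by the arm. I'll push a little more to feel the stop.

Emit:
jog_arm --increments '[[[-0.04,0,0,0,0,0,-1],[-0.03,0,0,0,0,0,-1],[0,0,0,0,0,0,-1],[0,0,0,0,0,0,-1],[0,0,0,0,0,0,-1]]]'

```text
time: 17.27
tool_pos: [0.5998, -0.2467, 0.1463]
tcp_rot: [0.001, -3.135, -0.007]
wrist_force: [-8.4, 5.8, 3.7]
width: -0.0
grip_force: 4.2
```

Emit:
jog_arm --increments '[[[-0.04,0,0,0,0,0,-1],[-0.03,0,0,0,0,0,-1],[0,0,0,0,0,0,-1],[0,0,0,0,0,0,-1],[0,0,0,0,0,0,-1]]]'

```text
time: 17.68
tool_pos: [0.601, -0.2465, 0.1462]
tcp_rot: [0.002, -3.133, -0.008]
wrist_force: [-11.5, 6.2, 6.3]
width: -0.0
grip_force: 5.6
```

Emit:
jog_arm --increments '[[[-0.05,0,0,0,0,0,-1],[0,0,0,0,0,0,-1],[0,0,0,0,0,0,-1],[0,0,0,0,0,0,-1],[0,0,0,0,0,0,-1]]]'

```text
time: 18.1
tool_pos: [0.6013, -0.2464, 0.1461]
tcp_rot: [0.002, -3.13, -0.009]
wrist_force: [-15.2, 6.2, 7.9]
width: 0.003
grip_force: 7.6
```

At the stop. I'll retreat, lift, move clear and check.

Emit:
jog_arm --increments '[[[0.3,0,0,0,0,0,-1],[0.5,0,0,0,0,0,-1],[0.3,0,-0.5,0,0,0,-1],[0,0,-1,0,0,0,-1],[0,0,-1,0,0,0,-1]]]'

```text
time: 18.52
tool_pos: [0.5721, -0.2485, 0.2219]
tcp_rot: [0.001, -3.14, -0.002]
wrist_force: [1.4, 0.4, -0.3]
width: 0.002
grip_force: 0.0
```

Emit:
jog_arm --increments '[[[0.9,0,-0.3,0,0,0,-1],[0.9,0,0,0,0,0,-1],[0.6,0,0,0,0,0,-1],[0.3,0,0,0,0,0,-1],[0,0,0,0,0,0,-1]]]'

```text
time: 18.93
tool_pos: [0.4909, -0.249, 0.232]
tcp_rot: [0.0, 3.14, -0.001]
wrist_force: [-0.4, 0.4, -0.2]
width: -0.0
grip_force: 0.0
```

```bash
python3 idx.py;  python3 - <<'E'
import cv2,glob,os
f=max(glob.glob("pics/t*.png"),key=os.path.getmtime)
cv2.imwrite("pics/c7.png",cv2.resize(cv2.imread(f)[150:270,240:420],None,fx=4.4,fy=4.4,interpolation=cv2.INTER_CUBIC))
E
```

```text
[ 0.49094219 -0.24901952  0.23202503] [-0.39486791  0.42509227 -0.17180798]
idx -10.582061503420235 red -10.518176322421517 peak 397.0 to go deg 0.06388518099871732 mm 0.11819071567597446
```

View pics/c7.png

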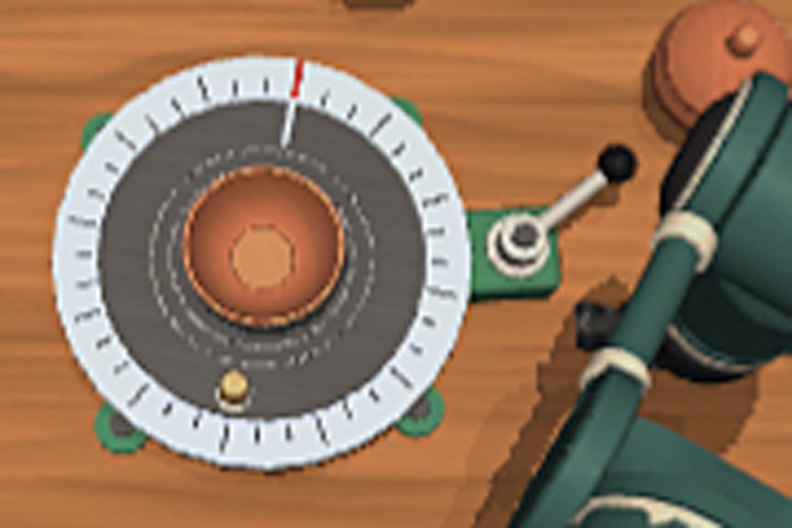

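The final crop shows the lever home (ball at (617,163), slightly past its start), the lines aligned at (293,105), the bowl centred and the robot clear.

```bash
python3 -c "
from workcell import bot
print(bot.finish_job())"
```

```text
the job is handed in; nothing more can be done
None
```

The job is handed in (no verdict was returned): the clamp was released to its stop, the index line was set about 0.1 mm from the red line by camera, the clamp was pushed home to its stop, and the bowl looked centred on the plate with the robot clear.

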